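# Set and clamp the spring-loaded support leg

## Robot

A 7-joint arm with a two-finger parallel gripper is mounted at the origin on the work surface. World frame = base frame: x ahead of the robot, y to its left, z up, the work surface at z = 0. Lengths are in mm, angles in degrees, forces in N, time in s.
With the tool pointing down it reaches from about 400 to 850 mm from the base axis. Payload 4.5 kg.
Tool frame: the origin (TCP) lies on the mounting face of the last link; the fingertips stand r.tip_reach ahead of it and the grasp point (between the pads) lies 155 mm ahead of it (r.tip_reach is the distance from the TCP to the fingertips, in mm); z points along the fingers, x is the direction in which the jaws open and shut, and the axes are right-handed (so a half turn about z gives the same grasp; the last joint's range is limited). The gripper opens to 85 mm and grips with 20 to 120 N. Pads are 22 mm wide; open, the fingers measure 114 mm over their backs; the gripper's body (76 mm by 85 mm) begins 54 mm behind the grasp point. The pads swing forward as they close: fully open they stand 13 mm farther back than shut.
Start: joints at [72.983, 39.483, -11.15, 89.685, 9.013, 51.709, -12.324], TCP at [203.023, -591.117, 404.717] pointing down, gripper open.
Joint ranges: [-172.22, 172.22], [-26.19, 119.32], [-84.43, 86.54], [7.71, 146.69], [-57.33, 237.33], [2.42, 119.75], [-152.13, 152.13]. Speed limits (degrees/s): [147.25, 147.25, 180, 180, 180, 180, 180].

## Interface

Orientations are given as a 3x3 rotation matrix whose columns are the frame's x, y, z axes.
In Python, from plant import r gives the robot as it stands. Calls block until the motion is done:
- r.goto(position, orientation): joint-space move of the TCP to a pose.
- r.move_l(position, attitude=None, feed=150): straight line of the TCP; attitude=None keeps the orientation; feed is the mean speed in mm/s.
- r.goto_joints(angles): joint-space move.
- r.grip(opening, grasp_force=None): finger opening in mm; grasp_force is the grip in N (None keeps the last); returns when the fingers have stopped.
- r.pause(seconds).
- r.ik(position, orientation): joint angles nearest the present ones, or None.
- r.state(): the state.
- r.get_image(name): name is "scene" or "top" or "wrist"; returns the picture (420x560x3 uint8, blue, green, red); there is no depth.
- r.camera_params(name): a dict with "camera_matrix" (3x3 intrinsics, pixels), "T" (4x4, takes a point from camera to world coordinates). Camera axes: x right, y up, looking along -z (the intrinsics and any distortion apply to the point x, -y, -z); pixel columns grow to the right and rows downward; lengths in mm; the calibration is good to about 2 mm. A picture is of the moment at which its call begins: read the wrist's pose just before it. camera_params takes no time and is no camera call; for the wrist camera it gives the pose at the moment of the call.
A pose or a line that the arm cannot do raises r.MotionError and nothing moves.
- r.close_job(): hands the job in, once; it reports no verdict.
The state is a dict: "clock": time; "joints": joint angles; "dq": joint speeds; "joint_efforts": joint torques, N m; "ee_pos": TCP position; "orientation": TCP orientation; "wrist_force": force on the tool from outside, world axes, zero at the start; "moment": the same for the moment, N m; "finger_gap": finger opening in mm.
Only numpy, scipy, OpenCV 4.12 (cv2) and the standard library are available. Lean on these libraries where they do the work, as an engineer would, in place of code of your own. Each camera call takes 0.05 s, during which the arm holds its last target.

## Task

Take the red cam lever's grip and draw the spring-loaded steel leg out of its grey channel until the white pointer stands at the yellow mark, with the lever still open. Pause there for about half a second, then, keeping the leg at the mark, slide the lever across the leg until you feel it come home against its stop. Finish still holding the lever's grip, with the leg kept at the mark and the lever closed, because the locking pin has not been fitted; never close the lever away from the mark, and leave the other parts on the bench alone.

Things in the scene. Friction and masses are not known exactly. Their poses are not given: they have to be found in the camera images.
- rail: Grey channel on two red blocks, fixed to the bench, 360 mm long, 60 wide, walls 70 high. Origin: on the bench under its middle. x axis: along the channel, the way the leg is drawn out (towards the black rubber foot); y axis: across, the way the cam lever closes; z up. A 36 mm wide dark scale ledge with white ticks runs along its -y side, top 70 mm up.
- leg: Steel leg sliding in the channel along the rail's +x, 170 mm travel; starts fully in. A spring pulls it back in (4.5 N in, 7 N out, plus 1 N friction): let go, it springs back. Its dark carrier plate, 75 mm along x 100 across, top 84 mm up, guide strips and stop bar to 96 mm, holds the cam lever. Origin: at bench level under the plate's centre; axes as the rail's.
- pointer (a point): Tip of the white pointer, 4 mm wide, that sticks out of the carrier plate over the scale ledge; it moves with the leg. It lies 50 mm from the plate's centre along the rail's +x, 49 mm towards -y, 80 mm above the bench.
- lever_grip (a point): Point to grasp: middle of the cam lever's red upright grip, a 22 x 22 mm square post with sides parallel to the rail's x and y, from 92 to 146 mm above the bench (black dot on top); this point is 120 mm up. It moves with the leg along the rail's x and with the lever along y. Room for fingers on all sides above 97 mm.
- cam_lever (a joint): How far the cam lever has been slid across the leg, along the rail's +y, in m: 0 open, 0.034 home against its stop. Starts between 0 and 0.008. It stays where it is put; sliding it takes about 2.5 N.
- mark: Yellow clip on the scale ledge, the length mark: 14 mm along the rail, 16 mm across, 7 mm high. Origin: centre of its underside, 70 mm above the bench; axes as the rail's. The leg is at the mark when the pointer stands level with the clip along the rail's x (within the clip's width). It starts 50 to 145 mm beyond the pointer.
- conrod: Bystander: steel connecting rod, 150 mm long, 20 mm high, lying beside the channel on its +y side.
- piston: Bystander: aluminium piston, 76 mm diameter, 60 mm high, standing beside the channel on its -y side.
- wrench: Bystander: wrench lying on the bench.
- bearing: Bystander: dark steel bearing ring, 72 mm diameter, 22 mm high.
- oil_can: Bystander: blue can, 60 mm diameter, 130 mm high.
- pulley: Bystander: dark belt pulley, 110 mm diameter, 36 mm high.

How it is judged:
By the outcome, as a careful person would: the job done as asked, in the order asked, and still so for the second after the job is handed in, while the arm keeps its last pose, push and grip.
It also fails if it takes over 32 s, if anything falls off the work surface, if the arm or the gripper's body presses on something with over 40 N, if the wrist force passes 120 N, or if a joint passes its speed limit or range.

## Working session

There is one attempt and no reset: what is moved stays moved. The work goes in short steps, each a Python script; the robot and the scene stay as the last script left them, time stands still between calls to the robot, and variables do not carry over. Pictures are saved under pics/ and viewed, and the job is handed in when it is done.

```bash
ls; mkdir -p pics
python3 - <<'E'
from plant import r
import cv2,numpy as np
for n in ("top","scene"):
    cv2.imwrite(f"pics/{n}0.png",r.get_image(n)); c=r.camera_params(n); print(n,{k:(np.round(v,3).tolist() if hasattr(v,'shape') else v) for k,v in c.items()})
s=r.state();print(s['clock'],r.tip_reach,s['wrist_force'],np.round(s['orientation'],3).tolist())
E
```

```text
pics
top {'camera_matrix': [[469.931, 0.0, 279.757], [0.0, 469.931, 209.612], [0.0, 0.0, 1.0]], 'T': [[0.008, 0.997, -0.071, 484.518], [-1.0, 0.009, 0.021, 22.282], [0.022, 0.071, 0.997, 1275.922], [0.0, 0.0, 0.0, 1.0]]}
scene {'camera_matrix': [[439.704, 0.0, 282.178], [0.0, 439.704, 209.701], [0.0, 0.0, 1.0]], 'T': [[-0.226, -0.781, 0.582, 1305.777], [0.974, -0.185, 0.13, 149.553], [0.007, 0.597, 0.803, 1070.734], [0.0, 0.0, 0.0, 1.0]]}
0.1 173.4 [-0.16638178 -0.17694818 -0.2721538 ] [[0.325, -0.946, -0.001], [-0.946, -0.325, 0.002], [-0.002, 0.0, -1.0]]
```

View pics/top0.png

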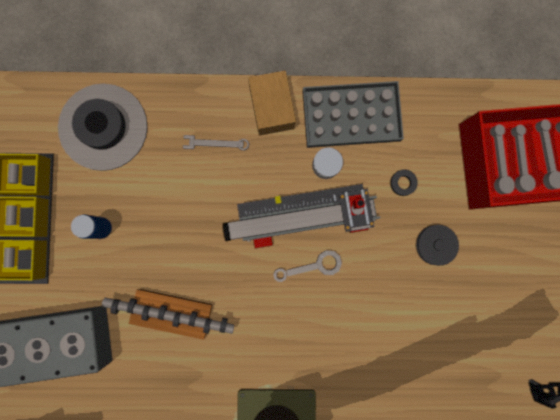

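View pics/scene0.png

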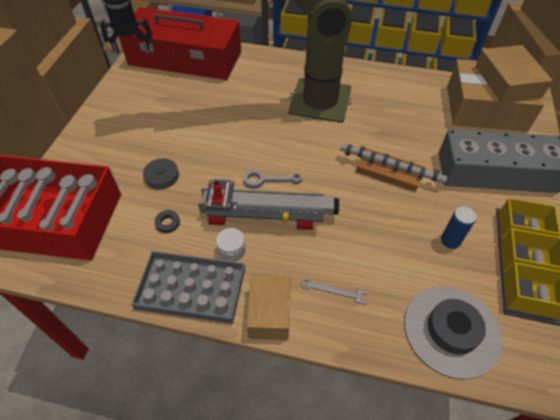

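Run:
```python
import cv2
a=cv2.imread("pics/top0.png")[170:260,215:390]
cv2.imwrite("pics/topz.png",cv2.resize(a,None,fx=4.5,fy=4.5,interpolation=cv2.INTER_CUBIC))
a=cv2.imread("pics/scene0.png")[170:240,190:350]
cv2.imwrite("pics/scz.png",cv2.resize(a,None,fx=5,fy=5,interpolation=cv2.INTER_CUBIC))
```

```text
(no output)
```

View pics/topz.png

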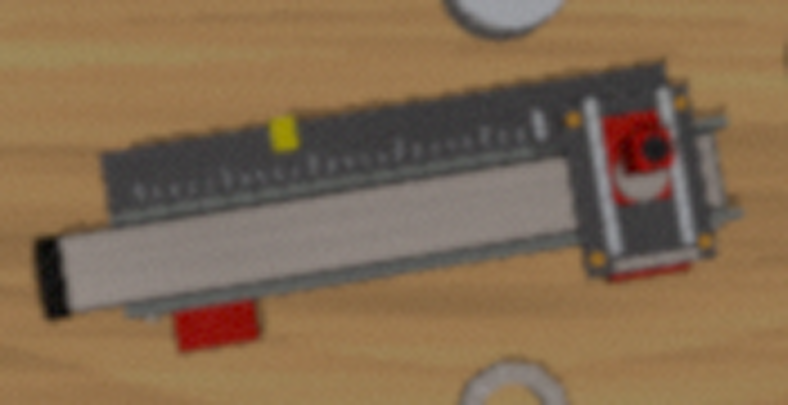

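View pics/scz.png

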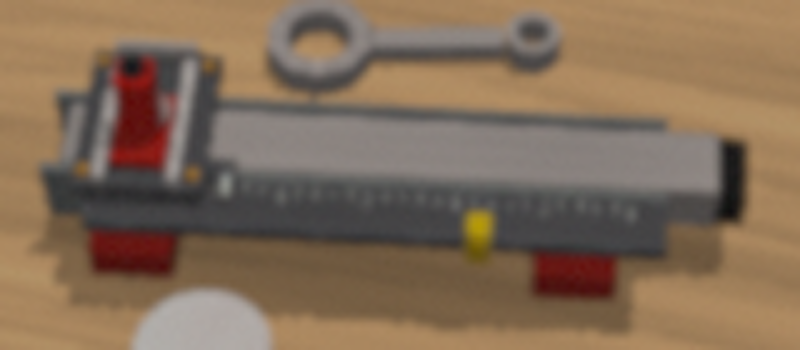

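```bash
cat > h.py <<'E'
import numpy as np,cv2
from plant import r
def back(cam,px,z,c=None):
    c=c or r.camera_params(cam); K=np.array(c["camera_matrix"]);T=np.array(c["T"])
    u,v=px; d=np.array([(u-K[0,2])/K[0,0],-(v-K[1,2])/K[1,1],-1]); d=T[:3,:3]@d; o=T[:3,3]
    return o+d*(z-o[2])/d[2]
def proj(p,c):
    K=np.array(c["camera_matrix"]);T=np.array(c["T"]); q=T[:3,:3].T@(np.array(p)-T[:3,3])
    return K[0,0]*q[0]/-q[2]+K[0,2], K[1,1]*-q[1]/-q[2]+K[1,2]
E
python3 - <<'E'
from h import *
Z=lambda x,y:((x+.5)/4.5-.5+215,(y+.5)/4.5-.5+170)
S=lambda x,y:((x+.5)/5-.5+190,(y+.5)/5-.5+170)
print(r.camera_params("top").keys())
for n,p,z in [("ledge far",(103,152),70),("ledge near",(662,62),70),("clip",(285,134),77),("ptr",(540,124),80),("grip",(655,150),146)]:
    print(n,back("top",Z(*p),z).round(1))
for n,p,z in [("clip",(479,222),77),("ptr",(225,186),80),("grip",(132,66),146),("ledge far",(663,252),70),("ledge near",(45,210),70)]:
    print(n,back("scene",S(*p),z).round(1))
E
```

```text
dict_keys(['camera_matrix', 'T'])
ledge far [585.  105.3  70. ]
ledge near [ 640.1 -215.5   70. ]
clip [595.7   1.5  77. ]
ptr [ 602.6 -143.6   80. ]
grip [ 582.6 -196.5  146. ]
clip [597.2   1.3  77. ]
ptr [ 607.9 -143.2   80. ]
grip [ 587.1 -197.1  146. ]
ledge far [588.7 104.7  70. ]
ledge near [ 640.6 -240.    70. ]
```

```bash
cat >> h.py <<'E'
def axes(deg):
    t=np.radians(deg); x=np.array([np.cos(t),np.sin(t),0]); y=np.array([-np.sin(t),np.cos(t),0]); return x,y
def ori(deg):
    x,y=axes(deg); return np.column_stack([-x,y,[0,0,-1.]])
E
python3 - <<'E'
from h import *
R=ori(99.5)
r.goto([585,-197,390],R)
s=r.state();print(s['clock'],s['ee_pos'].round(1) if hasattr(s['ee_pos'],'round') else s['ee_pos'],s['finger_gap'],np.round(s['joints'],0),s['wrist_force'])
c=r.camera_params("wrist"); im=r.get_image("wrist"); cv2.imwrite("pics/w1.png",im)
np.savez("w1.npz",K=c["camera_matrix"],T=c["T"]); print(np.round(c["camera_matrix"],1),np.round(c["T"],2))
E
```

```text
2.0833 [ 584.4 -198.7  390. ] 85.274743230613 [ 17.  40.  -5.  92.   5.  48. -70.] [-0.24602062 -0.09176342 -0.38132374]
[[350.6   0.  283.6]
 [  0.  350.6 216.9]
 [  0.    0.    1. ]] [[ 1.6000e-01  9.4000e-01  3.1000e-01  6.6470e+02]
 [-9.9000e-01  1.5000e-01  5.0000e-02 -1.8513e+02]
 [ 0.0000e+00 -3.2000e-01  9.5000e-01  3.5888e+02]
 [ 0.0000e+00  0.0000e+00  0.0000e+00  1.0000e+00]]
```

View pics/w1.png

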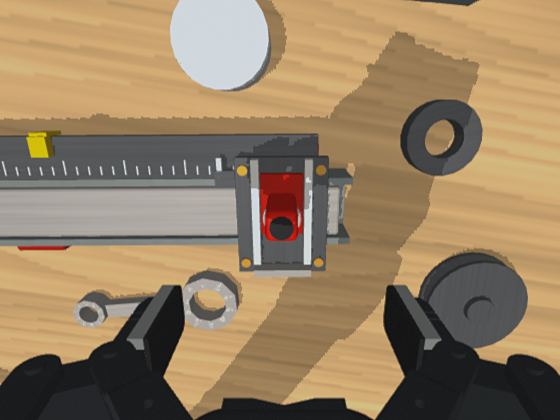

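Run:
```python
import cv2
a=cv2.imread("pics/w1.png")
cv2.imwrite("pics/w1z.png",cv2.resize(a[120:180,0:100],None,fx=8,fy=8,interpolation=cv2.INTER_NEAREST))
cv2.imwrite("pics/w1y.png",cv2.resize(a[125:275,190:350],None,fx=4,fy=4,interpolation=cv2.INTER_NEAREST))
```

```text
(no output)
```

View pics/w1z.png

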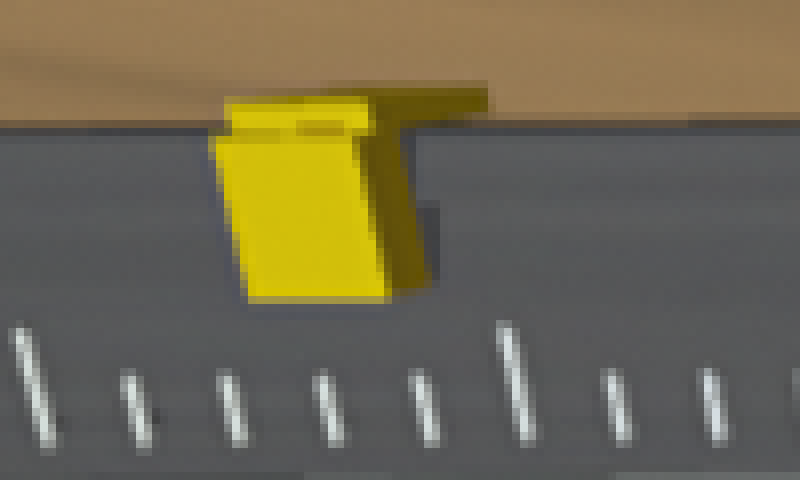

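View pics/w1y.png

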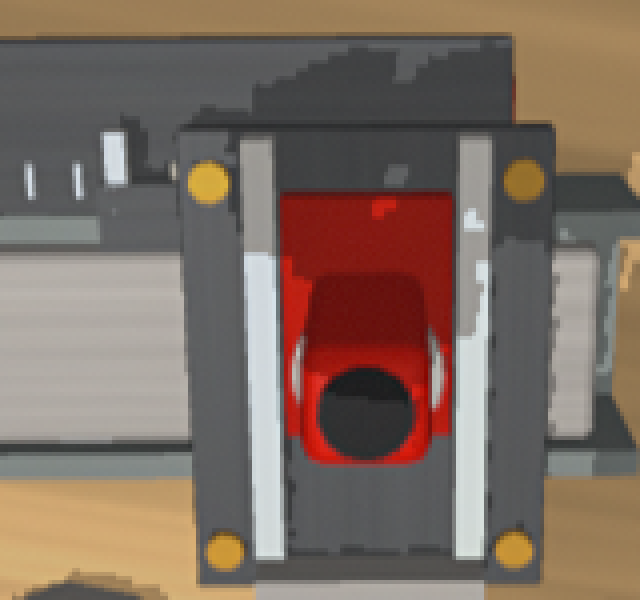

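Run:
```python
from h import *
d=np.load("w1.npz"); c={"camera_matrix":d["K"],"T":d["T"]}
Z=lambda x,y:(x/8-.5,y/8-.5+120)
Y=lambda x,y:(x/4-.5+190,y/4-.5+125)
B=lambda p,z:back("w",p,z,c)
e1=B(Z(40,129),70);e2=B(Y(512,38),70);print("ledge",e1.round(1),e2.round(1)); v=e1-e2; a=np.degrees(np.arctan2(v[1],v[0]));print("yaw",a, "len")
s1=B(Y(192,440),84)
clip=B(Z(302,218),77);ptr=B(Y(114,131),80);dot=B(Y(366,413),146)
bolts=[B(Y(*p),84.) for p in [(209,184),(524,182),(225,552),(514,551)]]
print("bolts",np.round(bolts,1), "c",np.mean(bolts,0).round(1))
for l in (bolts[0]-bolts[1],bolts[2]-bolts[3]): print(np.degrees(np.arctan2(l[1],l[0])))
x,y=axes(a)
for n,p in (("clip",clip),("ptr",ptr),("dot",dot)): print(n,p.round(1))
print("clip-ptr",(clip-ptr)@x,(clip-ptr)@y)
pc=np.mean(bolts,0);print("ptr-plate",(ptr-pc)@x,(ptr-pc)@y,"dot-plate",(dot-pc)@x,(dot-pc)@y)
```

```text
ledge [600.8  31.6  70. ] [ 642.7 -216.9   70. ]
yaw 99.584805178993 len
bolts [[ 606.4 -161.6   84. ]
 [ 616.8 -223.1   84. ]
 [ 527.1 -175.    84. ]
 [ 537.4 -236.6   84. ]] c [ 571.9 -199.1   84. ]
99.65083975995736
99.4717034348136
clip [597.6   1.5  77. ]
ptr [ 613.  -141.3   80. ]
dot [ 586.5 -196.6  146. ]
clip-ptr 143.44482931756275 -8.590106880119652
ptr-plate 50.07910805268629 -50.142790963161495 dot-plate -0.0036978919680936196 -14.726000555518633
```

Run:
```python
from h import *
R=ori(99.57)
r.move_l([586.5,-196.8,310],R,feed=120)
r.move_l([586.5,-196.8,277],feed=80)
s=r.state();print(s['clock'],np.round(s['ee_pos'],1),np.round(s['wrist_force'],1))
r.grip(15,60)
s=r.state();print(s['clock'],np.round(s['ee_pos'],1),np.round(s['wrist_force'],1),s['finger_gap'])
cv2.imwrite("pics/w2.png",r.get_image("wrist"))
```

```text
3.5083 [ 586.5 -196.8  276.6] [ 0.3  0.2 -1.1]
4.1083 [ 586.6 -196.8  277.3] [ 0.4 -0.3  3.6] 21.486660483344398
```

View pics/w2.png

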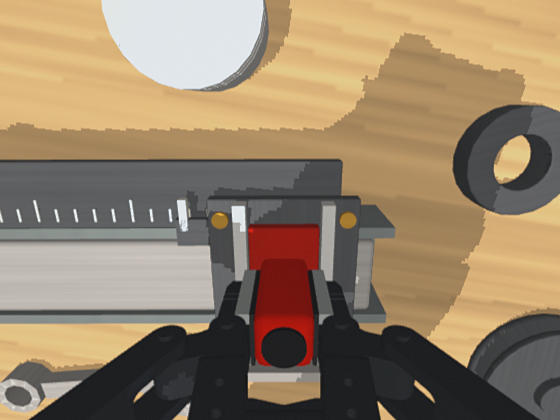

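```bash
python3 - <<'E'
from h import *
x,y=axes(99.57)
p=np.array([586.5,-196.8,277])
r.move_l(p+143.4*x,feed=70)
s=r.state();e=np.array(s['ee_pos'])-p;f=np.array(s['wrist_force']);print(s['clock'],e@x,e@y,e[2],f@x,f@y,f[2],s['finger_gap'])
c=r.camera_params("wrist");im=r.get_image("wrist");cv2.imwrite("pics/w3.png",im)
np.savez("w3.npz",K=c["camera_matrix"],T=c["T"])
E
python3 - <<'E'
import cv2
a=cv2.imread("pics/w3.png")
cv2.imwrite("pics/w3z.png",cv2.resize(a[140:260,130:290],None,fx=5,fy=5,interpolation=cv2.INTER_NEAREST))
E
```

```text
6.3583 141.17840882530254 0.2631502150888771 0.3125418690644324 -5.742038649014526 1.407004684774384 4.951473224006403 21.365145062334673
```

View pics/w3.png

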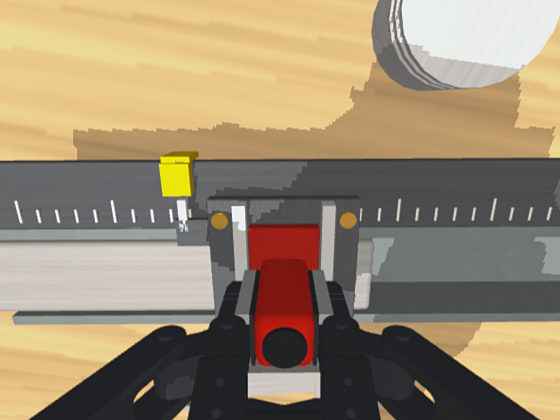

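View pics/w3z.png

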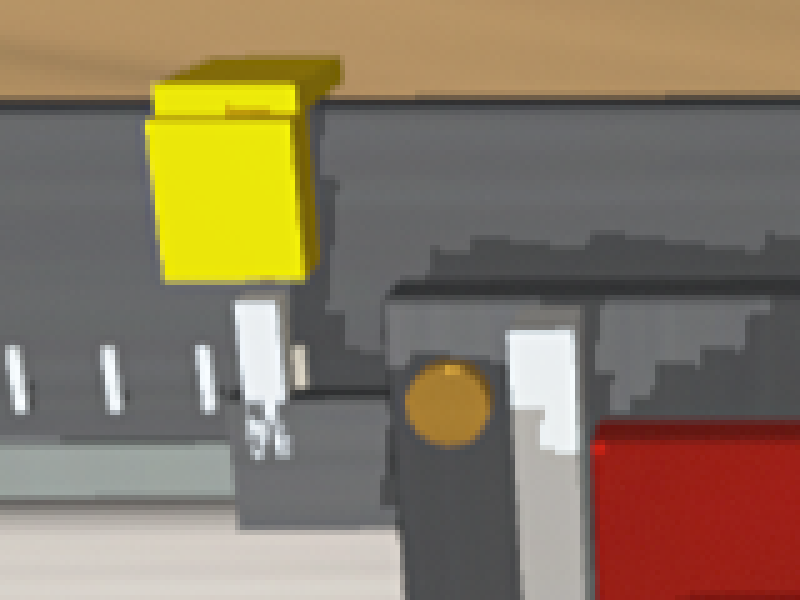

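```bash
cat > slide.py <<'E'
from h import *
x,y=axes(99.57)
p0=np.array([586.5,-196.8,277]); 
def rd():
    s=r.state();e=np.array(s['ee_pos'])-p0;f=np.array(s['wrist_force']);return [round(float(v),2) for v in (s['clock'],e@x,e@y,e[2],f@x,f@y,f[2],s['finger_gap'])]
E
python3 - <<'E'
from slide import *
r.move_l(p0+146.2*x,feed=20)
r.pause(0.7);print(rd())
c=r.camera_params("wrist");im=r.get_image("wrist")
cv2.imwrite("pics/w4z.png",cv2.resize(im[140:260,130:290],None,fx=5,fy=5,interpolation=cv2.INTER_NEAREST))
E
```

```text
[7.4, 144.06, 0.3, 0.29, -5.99, 1.49, 4.48, 21.63]
```

View pics/w4z.png

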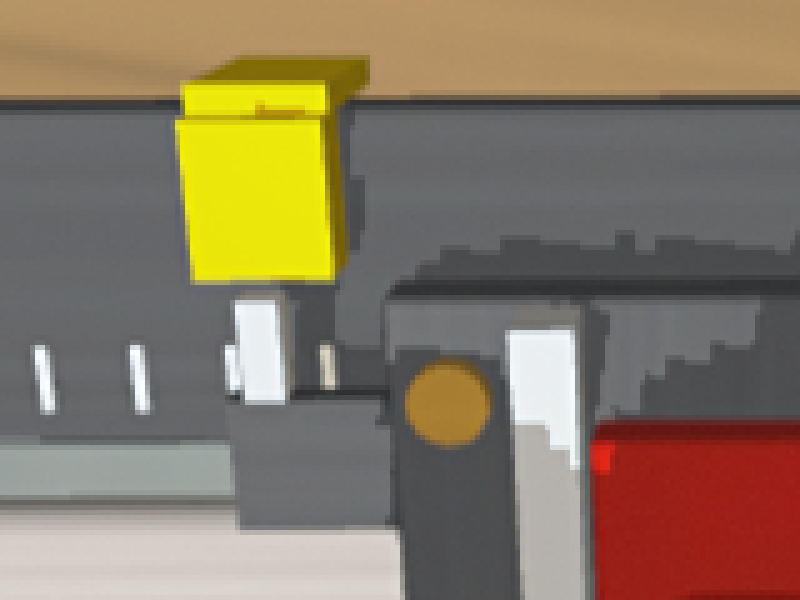

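Run:
```python
from slide import *
q=p0+146.2*x
r.move_l(q+24*y,feed=40);print(rd())
d=24
while d<46:
    d+=1.5; r.move_l(q+d*y,feed=20); v=rd(); print(d,v)
    if v[5]<-9: break
cv2.imwrite("pics/w5.png",r.get_image("wrist"));print(rd())
```

```text
[8.2, 144.02, 23.75, 0.3, -6.64, -1.29, 3.05, 21.23]
25.5 [8.45, 144.05, 24.94, 0.31, -7.01, -1.61, 1.2, 21.13]
27.0 [8.7, 144.03, 26.37, 0.31, -7.15, -1.8, 1.6, 21.19]
28.5 [8.95, 144.01, 27.89, 0.3, -6.38, -0.88, 1.33, 21.14]
30.0 [9.2, 144.01, 29.35, 0.29, -6.11, -2.31, 2.01, 21.49]
31.5 [9.45, 144.05, 30.84, 0.29, -7.09, -1.85, 2.22, 21.36]
33.0 [9.7, 144.08, 31.38, 0.33, -7.87, -4.28, -1.02, 21.75]
34.5 [9.95, 144.12, 31.84, 0.36, -7.96, -7.32, -4.43, 21.72]
36.0 [10.2, 144.25, 32.33, 0.36, -7.56, -10.77, -5.71, 21.4]
[10.25, 144.27, 32.31, 0.37, -7.29, -11.08, -6.46, 21.51]
```

View pics/w5.png

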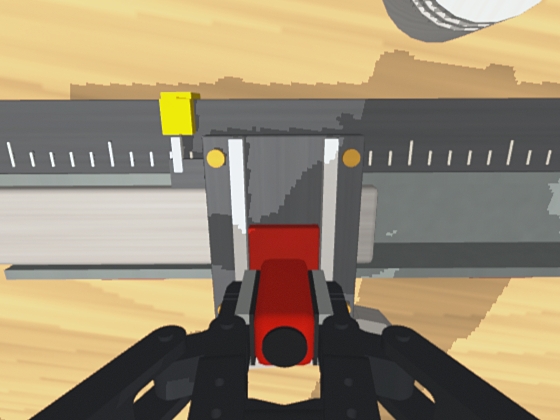

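Run:
```python
from slide import *
r.pause(0.5);print(rd())
im=r.get_image("wrist")
cv2.imwrite("pics/w6z.png",cv2.resize(im[80:200,130:290],None,fx=5,fy=5,interpolation=cv2.INTER_NEAREST))
im=r.get_image("top")
cv2.imwrite("pics/t6.png",im)
```

```text
[10.75, 144.26, 32.31, 0.34, -6.92, -10.93, -6.07, 21.49]
```

View pics/w6z.png

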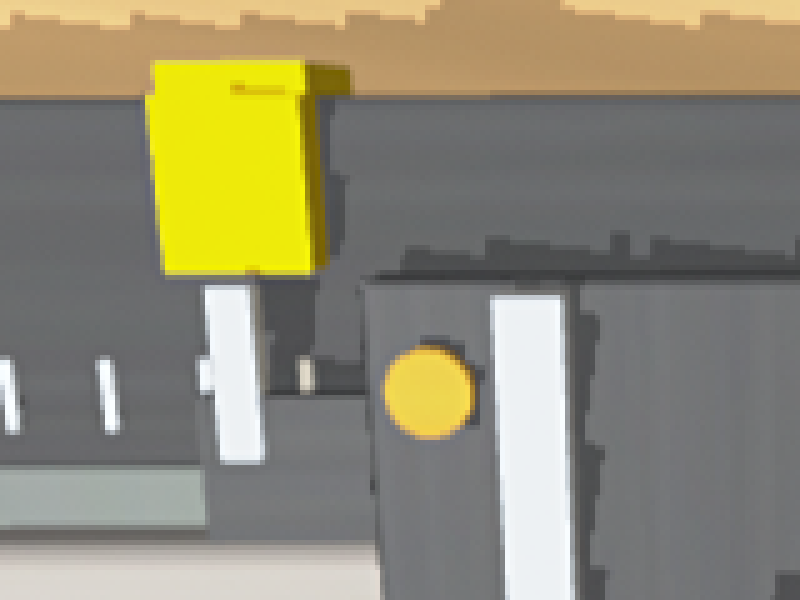

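View pics/t6.png

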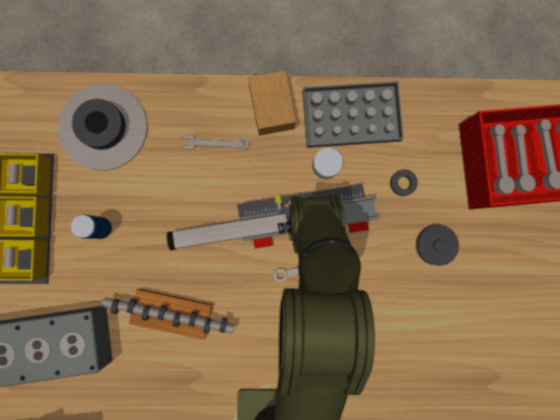

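Pointer at crop x≈230, inside the clip's 162–313, and about 1 mm from its centre (238). The lever is pressed steadily home with 11 N, and the bystanders are where they were. I'm handing the job in.

Run:
```python
from slide import *
r.close_job();print(rd())
```

```text
the job is handed in; nothing more can be done
the job is handed in; nothing more can be done
```

The job is handed in: the leg is drawn out to the yellow mark and the lever is closed against its stop. The gripper still holds the grip with 60 N.

- **Drawing out:** I pulled the leg out about 144 mm with the lever open. The first pull stopped about 2.5 mm short because the arm gave under the spring, so I corrected it. I then held at the mark for 0.7 s with the pointer centred on the clip.
- **Closing:** I slid the lever across in small steps. The push stayed around 2 N until about 31 mm, then rose to 11 N with almost no further movement, which is the stop. I estimate the lever started about 2 mm open, which fits the 34 mm travel.
- **Last checks (10.8 s on the clock):** the pointer was within about 1 mm of the clip's centre, and readings were steady over 0.5 s. The other parts looked unmoved in the top view, except that the arm hid most of the connecting rod. No check failed. I could not read the state after hand-in.

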